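# Turn the separatory-funnel rotator to its venting position

## Robot

A 6-joint arm with a two-finger parallel gripper is mounted at the origin on the work surface. World frame = base frame: x ahead of the robot, y to its left, z up, the work surface at z = 0. Lengths are in m, angles in rad, forces in N, time in s.
With the tool pointing down it reaches from about 0.25 to 0.8 m from the base axis. Payload 3.9 kg.
Tool frame: the origin (TCP) lies at the very end of the fingers, on their centre line; the grasp point (between the pads) lies 19 mm behind it; z points along the fingers, y is the line along which they close (so a half turn about z gives the same grasp; the last joint's range is limited). The gripper opens to 85 mm and grips with 20 to 120 N. Pads are 22 mm wide; open, the fingers measure 114 mm over their backs; the gripper's body (76 mm by 85 mm) begins 54 mm behind the grasp point. The pads swing forward as they close: fully open they stand 13 mm farther back than shut.
Start: joints at [-1.319, 0.26, -0.138, 1.173, 0, 1.571], TCP at [0.131, -0.508, 0.231] pointing down, gripper open.
Joint ranges: [-2.78, 2.78], [-0.83, 1.72], [-1.28, 1.37], [-1.9, 2.12], [-1.57, 1.48], [-3.14, 3.14]. Speed limits (rad/s): [2.57, 2.57, 3.14, 3.14, 3.14, 3.14].

## Interface

Orientations are given as a rotation vector (axis times angle).
In Python, from cell import ctrl gives the robot as it stands.
- The arm moves only by the tool move_arm, never from a script. Its argument "moves" is a list of rows, each a list of 5 numbers: the shift along the tool's x, y, z in mm, then the turn about the tool's z in degrees, then the finger opening in mm, from 0 to 85.4. A call has 1 to 10 rows; each row is the pose to reach, as a shift and turn from the pose commanded when the call began, along the tool's axes at that moment; what a row does not reach only later rows make up. A row lasts 1/12 s, in which the tool goes at most 41.7 mm and 7.16 degrees, less where a joint would pass 70% of its speed; a pose out of reach is approached as far as the arm can. A call with a gripper value outside its range is refused whole. The fingers move at their own pace and stop on an object; the grip force is fixed at half the most. Time passes only in rows, so rows that repeat a pose let the fingers close. It gives the time, the measured TCP pose, the force, the opening and the grip force at its end, in the units of the state.
- ctrl.sense(): the state, without advancing time (a new reading comes with each control period).
- ctrl.get_image(name): name is "scene" or "top"; returns (picture, depth): 420x560x3 uint8, red, green, blue; 420x560 float32, m along the optical axis (not along the pixel's ray), 0 where there is no reading.
- ctrl.get_calibration(name): a dict with "mtx" (3x3 intrinsics, pixels), "k1" (the pictures are not rectified: a ray, as slopes to the right and down, at radius r is drawn at 1 + k1 r^2 times it, then the intrinsics apply), "world_from_camera" (4x4, takes a point from camera to world coordinates). Camera axes: x right, y up, looking along -z (the intrinsics and any distortion apply to the point x, -y, -z); pixel columns grow to the right and rows downward; lengths in m; the calibration is good to about 2 mm. A picture is of the moment at which its call begins. get_calibration takes no time and is no camera call.
- ctrl.hand_in(): hands the job in; it is judged then, once.
The state is a dict: "clock": time; "joint_pos": joint angles; "joint_vel": joint speeds; "tau": joint torques, N m; "position": TCP position; "orientation": TCP orientation; "force": force on the tool from outside, world axes, zero at the start; "ft_torque": the same for the moment, N m; "gripper_width": finger opening in m; "finger_force": force on a finger pad.
Only numpy, scipy, OpenCV 4.12 (cv2) and the standard library are available. Lean on these libraries where they do the work, as an engineer would, in place of code of your own. Each camera call takes 0.05 s, during which the arm holds its last target. There are 200 camera calls.

## Task

The separatory-funnel rotator has stopped part-way round. Push the spokes of its star handwheel round, one after another, until the funnel's valve stem (the thin outlet tube beyond the stopcock, at the opposite end from the stopper) points straight up, so that the funnel can be vented. Only push, lightly, with the fingertips or the outside of the fingers: do not grip the wheel, do not touch the funnel or its clamp, leave the other things on the bench where they are, and finish with the wheel at rest and let go.

Things in the scene. Friction and masses are not known exactly. Their poses are not given: they have to be found in the camera images.
- rotator: bench rotator, fixed: cream motor housing (145 x 180 mm, top 210 mm above the bench) on a dark grey base plate 320 x 240 mm. Origin on the bench below the centre of the star handwheel; x along the wheel's level shaft, from the housing out through the wheel to the funnel; z up. Housing from x = -195 to -50 mm, plate from -205 to +115 mm
- wheel: star handwheel, no rim. Origin at its centre, in the spokes' plane, on the shaft 155 mm above the bench; x along the shaft (as the rotator's), z along the funnel's stem. Six steel rods 9 mm thick, at 30, 90, 150, 210, 270, 330 degrees from z about x (the stem is midway between two), each ending in a black ball knob 22 mm across centred 120 mm from the shaft. Roll = angle of z from straight up
- hub (a point): centre of the wheel (as its origin); the hub is 54 mm across. Positive roll of the wheel leans the stem to the rotator's -y side. The wheel turns endlessly both ways; 0.25 N m (2 to 3 N at a knob) moves it, it does not coast and stays where it is left. A knob at the top reaches 286 mm above the bench
- funnel: pear-shaped clear glass separatory funnel, 64 mm across, on an aluminium clamp bar across the hub, turning with the wheel. Origin and axes as the wheel's: z runs from the stopper to the stem's tip. Bar, clamps and funnel lie from x = 40 to 115 mm, the funnel's axis at x = 83 mm. Grey stopper's end at z = -116 mm, white stopcock at z = 77 mm, stem 10 mm thick
- stem_tip (a point): open tip of the funnel's stem: x = 83 mm, z = 124 mm in the funnel's frame
- beaker: open glass beaker, 66 mm across, 88 mm high, loose bystander; origin at the centre of its underside, z up
- flask: conical glass flask, 76 mm across the foot, 112 mm high, loose bystander; origin at the centre of its underside, z up
- reagent: brown glass reagent bottle with black cap, 62 mm across, 115 mm high, loose bystander; origin at the centre of its underside, z up
- jar: white plastic jar, 60 mm across, 75 mm high, loose bystander; origin at the centre of its underside, z up
- wash_bottle: milky plastic wash bottle with bent spout, 68 mm across, 200 mm high, loose bystander; origin at the centre of its underside, z up
- cylinder: glass measuring cylinder on a 68 mm foot, 177 mm high, loose bystander; origin at the centre of its underside, z up
- stopper: spare grey stopper, 32 mm across, 36 mm high, loose bystander; origin at the centre of its underside, z up (standing on its wide end)
- cork_ring: cork flask ring lying flat, 90 mm across, 25 mm high, loose bystander; origin at the centre of its underside, z up

How it is judged:
At the end, for the whole second after the job is handed in: The funnel's stem points up within 0.12 rad (7 degrees) of vertical, the wheel is at rest, and no bystander has moved by 20 mm or more (angle between funnel's own z axis and vertical below 0.12 rad and angular speed of funnel below 0.05 rad/s and distance of each of beaker, flask, reagent, jar, wash_bottle, cylinder, stopper, cork_ring from where it was at the start of the episode below 0.02 m); the robot touches nothing.
It fails at once if the glass funnel or its clamp is touched by the fingers or arm (over 0.5 N) (contact force between any of the fingers, the arm and funnel above 0.5 N).
It fails at once if the wheel is gripped or forced (over 30 N of finger or arm contact in all) (contact force between any of the fingers, the arm and wheel above 30 N).
It fails at once if a bystander is lifted or moved by 20 mm or more (distance of any of beaker, flask, reagent, jar, wash_bottle, cylinder, stopper, cork_ring from where it was at the start of the episode above 0.02 m).
It also fails if it takes over 54 s, if anything falls off the work surface, if the arm or the gripper's body presses on something with over 40 N, if the wrist force passes 120 N, or if a joint passes its speed limit or range.

## Working session

There is one attempt and no reset: what is moved stays moved. The work goes in short steps, Python scripts to look and compute and a tool call to move; the robot and the scene stay as the last step left them, time stands still between calls to the robot, and variables do not carry over. Pictures are saved under pics/ and viewed, at most 10 in all, crops included, and the job is handed in when it is done.

Besides the shell and the picture viewer there is one more tool, called after "Request:" by a JSON object that holds its "api" and its "payload", one argument or row to a line. move_arm: Moves the arm, as the interface text tells. Its arguments: {"type":"object","properties":{"moves":{"type":"array"}},"required":["moves"]}

```bash
mkdir -p pics; ls; cat > h.py <<'E'
import numpy as np, cv2
from cell import ctrl
def cloud(name):
    im,d=ctrl.get_image(name); c=ctrl.get_calibration(name)
    K=np.array(c["mtx"]);k=c["k1"];T=np.array(c["world_from_camera"])
    v,u=np.mgrid[:420,:560].astype(float)
    p=np.stack([u.ravel(),v.ravel()],-1)[:,None]
    n=cv2.undistortPoints(p,K,np.array([k,0,0,0.]))[:,0].reshape(420,560,2)
    P=np.stack([n[...,0]*d,-n[...,1]*d,-d,np.ones_like(d)],-1)@T.T
    return im,d,P[...,:3]
E
python3 - <<'E'
from h import *
for n in("scene","top"):
    im,d,P=cloud(n); np.savez("/tmp/%s0.npz"%n,im=im,d=d,P=P); cv2.imwrite(f"pics/{n}0.png",cv2.resize(im[...,::-1],(800,600)))
    print(n,ctrl.get_calibration(n)["world_from_camera"])
s=ctrl.sense();print(s)
E
```

```text
pics
scene [[-0.73622914 -0.53060342  0.42003174  1.22755553]
 [ 0.67667926 -0.56943489  0.46674306  0.6809697 ]
 [-0.00847474  0.62785661  0.77828289  1.34068569]
 [ 0.          0.          0.          1.        ]]
top [[ 0.00378763  0.99790343 -0.06460953  0.50914503]
 [-0.99988439  0.00473075  0.0144505  -0.00510736]
 [ 0.01472586  0.06454733  0.99780599  1.48529787]
 [ 0.          0.          0.          1.        ]]
{'clock': 0.1, 'joint_pos': array([-1.31900714e+00,  2.60613175e-01, -1.39243820e-01,  1.17272159e+00,
       -2.75254830e-05,  1.57079526e+00]), 'joint_vel': array([ 0.00187864, -0.00187055,  0.00334118,  0.00102715, -0.00174154,
       -0.00210714]), 'tau': array([-5.78697236e-04, -4.06508732e+01,  2.54527527e+01,  1.00780590e-02,
       -2.57999352e-05,  1.54904537e-06]), 'position': array([ 0.13063309, -0.50784409,  0.23054943]), 'orientation': array([-3.11497829e+00, -3.94245701e-01,  3.94191826e-04]), 'force': array([ 0.51093381, -0.75508871, -0.32335042]), 'ft_torque': array([ 0.03294143, -0.01501422, -0.01670707]), 'finger_force': 0.0, 'gripper_width': 0.08523111509557375}
```

View pics/scene0.png

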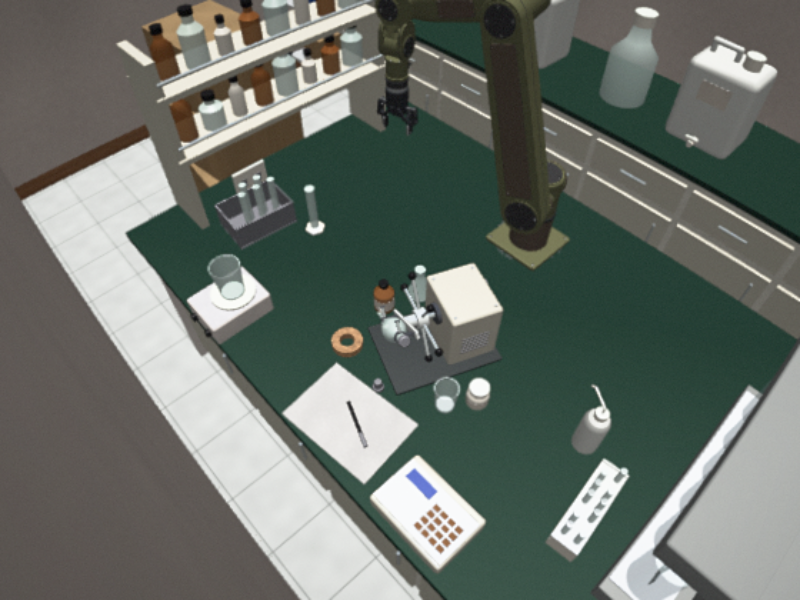

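View pics/top0.png

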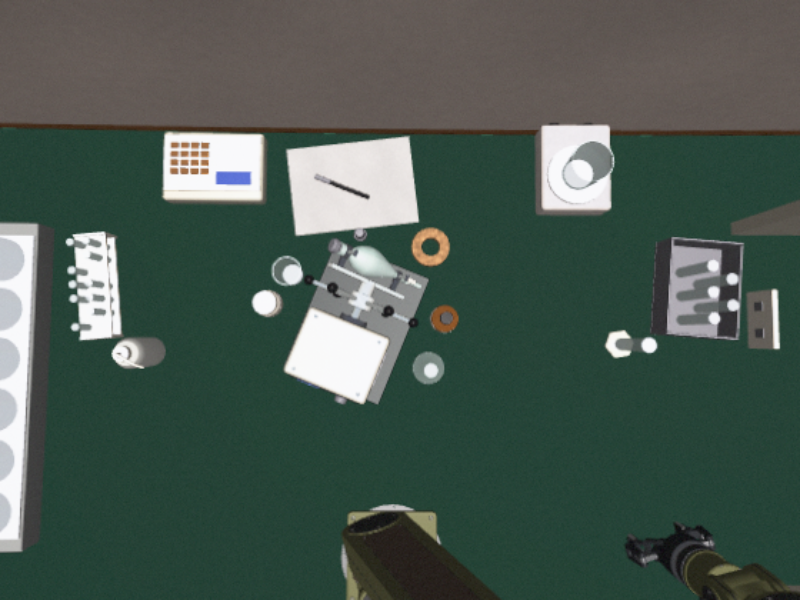

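The scene view shows the rotator in mid-bench, with the housing towards the robot at (465,310) and the wheel and funnel at (415,320). In the top view the housing is at (337,357), the wheel at (362,297), the knobs at about (308,280), (333,288), (388,311) and (413,322), the stopper at (335,245) and the stem at (413,282). I'll fit the frame now.

```bash
python3 - <<'E'
from h import *
from cell import ctrl
t=np.load("/tmp/top0.npz");s=np.load("/tmp/scene0.npz")
P=t["P"];im=t["im"].astype(int)
v,u=np.mgrid[:420,:560]
box=(u>190)&(u<285)&(v>205)&(v<290)
m=box&(abs(P[...,2]-.21)<.012)&(im.min(-1)>150)
q=P[m]; r=cv2.minAreaRect((q[:,:2]*1000).astype(np.float32)); print(m.sum(),r,q[:,2].mean())
b=cv2.boxPoints(r)/1000; print(b)
c=np.array(r[0])/1000
# axis: edge dir perpendicular to the long (180) side, pointing away from the robot
e=[(b[1]-b[0]),(b[2]-b[1])]; e.sort(key=np.linalg.norm); ax=e[0]/np.linalg.norm(e[0]); ax*=np.sign(ax[0])
O=np.r_[c+ax*.1225,0]; R=np.c_[np.r_[ax,0],[-ax[1],ax[0],0],[0,0,1]]
print("origin",O,"axis",ax,np.degrees(np.arctan2(ax[1],ax[0])))
np.savez("/tmp/rot.npz",O=O,R=R)
for n,d in(("top",t),("scene",s)):
    L=(d["P"]-O)@R; L[...,2]-=.155
    rad=np.hypot(L[...,1],L[...,2]); g=d["im"].max(-1)
    k=(abs(L[...,0])<.025)&(rad>.1)&(rad<.14)&(g<60)&(L[...,2]>-.14)
    a=np.degrees(np.arctan2(-L[...,1],L[...,2]))[k]
    print(n,k.sum(),np.histogram(a,np.arange(-180,181,10))[0])
    nn,lab,st,ce=cv2.connectedComponentsWithStats(k.astype(np.uint8))
    for i in range(1,nn):
        if st[i,4]>4: w=lab==i; print(st[i,4],ce[i].round(),L[w].mean(0).round(3),np.degrees(np.arctan2(-L[w][:,1].mean(),L[w][:,2].mean())).round(1))
i0=t["im"][150:300,180:320,::-1]; i1=s["im"][160:290,230:370,::-1]
cv2.imwrite("pics/crop.png",np.hstack([cv2.resize(i0,(400,429),interpolation=2),cv2.resize(i1,(400,429),interpolation=2)]))
# bystanders: heights above bench in rotator neighbourhood
L=(P-O)@R
E
```

```text
2975 ((493.24432373046875, 102.23739624023438), (179.36459350585938, 198.5347137451172), 67.84783935546875) 0.21039247804050373
[[ 0.36748803  0.05660545]
 [ 0.55136806 -0.01825557]
 [ 0.6190006   0.14786935]
 [ 0.4351206   0.22273037]]
origin [0.5394351  0.21569516 0.        ] axis [0.37706754 0.9261858 ] 67.84785
top 11 [ 0  0  0  0  0  0  0  0  0  0  0  0  0  0  0  0  0  0  0  0  0  0  0  0
  0  0 11  0  0  0  0  0  0  0  0  0]
11 [217. 193.] [-0.003 -0.102  0.014] 82.1
scene 15 [3 0 0 0 0 0 0 0 0 0 0 0 0 0 0 0 0 0 0 0 0 0 0 0 0 1 8 0 0 0 0 0 0 0 0 3]
9 [305. 247.] [ 0.002 -0.102  0.01 ] 84.4
```

View pics/crop.png

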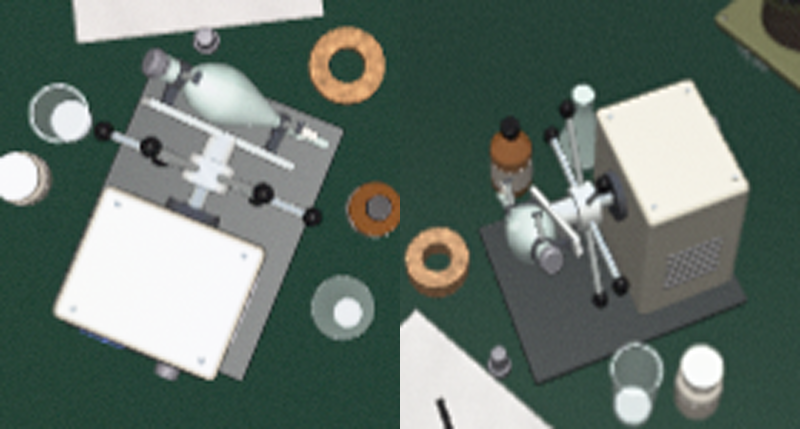

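```bash
cat > fit.py <<'E'
from h import *
def rot(t):
    P=t["P"];im=t["im"].astype(int); v,u=np.mgrid[:420,:560]
    m=((u>190)&(u<285)&(v>205)&(v<290)&(abs(P[...,2]-.21)<.008)&(im.min(-1)>150)).astype(np.uint8)
    m=cv2.morphologyEx(m,cv2.MORPH_OPEN,np.ones((9,9)))
    r=cv2.minAreaRect((P[m>0][:,:2]*1000).astype(np.float32)); print(r)
    b=cv2.boxPoints(r)/1000; e=sorted([b[1]-b[0],b[2]-b[1]],key=np.linalg.norm)
    ax=e[0]/np.linalg.norm(e[0]); ax*=np.sign(ax[0])
    return np.r_[np.array(r[0])/1000+ax*.1225,0], np.c_[np.r_[ax,0],[-ax[1],ax[0],0],[0,0,1]]
def knobs(n,d,O,R,rlo=.095):
    L=(d["P"]-O)@R; L[...,2]-=.155
    rad=np.hypot(L[...,1],L[...,2]); g=d["im"].max(-1)
    k=(abs(L[...,0])<.03)&(rad>rlo)&(rad<.145)&(g<75)&(L[...,2]>-.135)
    nn,lab,st,ce=cv2.connectedComponentsWithStats(k.astype(np.uint8))
    for i in range(1,nn):
        if st[i,4]>3: w=lab==i; l=L[w].mean(0); print(n,st[i,4],ce[i].round(),l.round(3),np.degrees(np.arctan2(-l[1],l[2])).round(1))
E
python3 - <<'E'
from fit import *
t=np.load("/tmp/top0.npz");s=np.load("/tmp/scene0.npz")
O,R=rot(t); print(O,R[:2,0],np.degrees(np.arctan2(R[1,0],R[0,0]))); np.savez("/tmp/rot.npz",O=O,R=R)
knobs("top",t,O,R);knobs("scene",s,O,R)
# funnel: bystander points x 40..115
for n,d in(("top",t),("scene",s)):
    L=(d["P"]-O)@R; L[...,2]-=.155
    w=(L[...,0]>.042)&(L[...,0]<.115)&(np.hypot(L[...,1],L[...,2])<.14)&(L[...,2]>-.1)
    q=L[w]; print(n,w.sum()); 
    pts=q[:,1:]; c=pts.mean(0); U,S,V=np.linalg.svd(pts-c); print(c,V[0],np.degrees(np.arctan2(-V[0][0],V[0][1])))
    a=pts@V[0]; print(a.min(),a.max())
# bystander boxes: objects above bench near
P=t["P"]; w=((P[...,2]>.015)&(P[...,2]<.4)&(P[...,0]>.3)&(P[...,0]<.9)&(abs(P[...,1])<.7)).astype(np.uint8)
nn,lab,st,ce=cv2.connectedComponentsWithStats(w)
for i in range(1,nn):
    if st[i,4]>15:
        q=P[lab==i]; print(st[i,4],ce[i].round(),q.min(0).round(3),q.max(0).round(3))
E
```

```text
((467.2585144042969, 112.60913848876953), (178.23597717285156, 142.31707763671875), 68.3932876586914)
[0.58115086 0.06750054 0.        ] [ 0.9297334  -0.36823341] -21.60670806957477
top 39 [216. 195.] [0.002 0.119 0.013] -83.6
top 50 [233. 202.] [-0.001  0.055  0.082] -34.2
top 46 [271. 218.] [-0.002 -0.064  0.088] 35.9
top 38 [289. 226.] [-0.002 -0.121  0.003] 88.4
scene 26 [288. 192.] [ 0.002 -0.06   0.108] 29.2
scene 21 [282. 200.] [ 0.001 -0.117  0.002] 89.2
scene 30 [301. 216.] [0.002 0.059 0.113] -27.4
scene 28 [307. 246.] [0.002 0.124 0.011] -84.8
scene 21 [300. 250.] [ 0.002  0.07  -0.094] -143.4
top 982
[0.01165052 0.02723139] [-0.85000956 -0.52676726] 121.78729063127423
-0.11746380470210731 0.123216022574273
scene 450
[0.02988755 0.03303044] [0.86587478 0.50026079] -59.982744819739736
-0.12328560765029205 0.1241734306827579
1929 [402. 131.] [ 0.798 -0.502  0.015] [ 0.9   -0.339  0.2  ]
1933 [150. 128.] [0.818 0.301 0.015] [0.9   0.534 0.074]
49 [252. 163.] [0.736 0.064 0.015] [0.764 0.091 0.043]
429 [301. 172.] [ 0.675 -0.133  0.015] [ 0.764 -0.045  0.035]
1832 [ 67. 202.] [0.498 0.63  0.015] [0.742 0.7   0.123]
7040 [248. 227.] [ 0.346 -0.086  0.015] [0.708 0.252 0.278]
888 [466. 199.] [ 0.509 -0.7    0.015] [ 0.734 -0.61   0.099]
212 [200. 188.] [0.624 0.206 0.015] [0.686 0.27  0.096]
216 [488. 188.] [ 0.648 -0.693  0.02 ] [ 0.672 -0.666  0.173]
248 [488. 205.] [ 0.59  -0.694  0.017] [ 0.617 -0.666  0.173]
318 [187. 212.] [0.551 0.259 0.015] [0.612 0.315 0.083]
300 [311. 223.] [ 0.516 -0.148  0.019] [ 0.575 -0.088  0.128]
220 [488. 223.] [ 0.535 -0.693  0.015] [ 0.559 -0.666  0.173]
283 [444. 241.] [ 0.468 -0.555  0.015] [ 0.512 -0.517  0.187]
658 [ 96. 246.] [0.436 0.508 0.015] [0.502 0.595 0.204]
345 [300. 258.] [ 0.396 -0.12   0.015] [ 0.466 -0.049  0.12 ]
```

Request:
{"api": "move_arm", "payload": {
  "moves": [
    [0,0,-40,6,0],
    [0,0,-80,12,0],
    [0,0,-120,18,0],
    [33,-23,-130,24,0],
    [66,-46,-130,30,0],
    [99,-69,-130,36,0],
    [132,-92,-130,36,0],
    [165,-115,-130,36,0],
    [198,-138,-130,36,0],
    [231,-161,-130,36,0]
  ]
}}

```text
clock: 0.93
position: [0.315, -0.2932, 0.3611]
orientation: [-3.086, 0.589, 0.0]
force: [1.2, -0.5, -0.2]
gripper_width: -0.0001
finger_force: 0.0
```

```bash
cat > where.py <<'E'
from h import *
from scipy.spatial.transform import Rotation as Ro
z=np.load("/tmp/rot.npz");O,R=z["O"],z["R"]
def where(goal=None):
    s=ctrl.sense();T=Ro.from_rotvec(s["orientation"]).as_matrix();p=np.array(s["position"])
    print("t",s["clock"],"loc mm",((p-O)@R*1000).round(1),"yaw err",np.degrees(np.arctan2(*(R.T@T[:,0])[[1,0]])).round(1),"F",(R.T@s["force"]).round(2),s["gripper_width"])
    if goal is not None: print("tool shift",(T.T@(O+R@(np.array(goal)/1000)-p)*1000).round(1))
E
python3 -c "
from where import *;where((0,-115,350))"
```

```text
t 0.9333 loc mm [-114.6 -433.3  361.1] yaw err 0.0 F [ 1.32 -0.   -0.16] -7.813035597872225e-05
tool shift [ 114.7 -318.3   11.1]
```

Request:
{"api": "move_arm", "payload": {
  "moves": [
    [13,-36,0,0,0],
    [26,-72,0,0,0],
    [39,-108,0,0,0],
    [52,-144,0,0,0],
    [65,-180,0,0,0],
    [78,-216,0,0,0],
    [91,-252,0,0,0],
    [104,-288,0,0,0],
    [115,-316,10,0,0],
    [115,-316,10,0,0]
  ]
}}

```text
clock: 1.77
position: [0.4905, -0.1519, 0.3551]
orientation: [-3.069, 0.496, -0.006]
force: [0.3, -0.8, -0.3]
gripper_width: 0.0001
finger_force: 0.0
```

```bash
python3 -c "
from where import *;where((0,-115,240))"
```

```text
t 1.7667 loc mm [  -3.5 -237.4  355.1] yaw err 3.3 F [ 0.55 -0.68 -0.35] 6.202071360022193e-05
tool shift [  10.6 -118.   119.1]
```

Request:
{"api": "move_arm", "payload": {
  "moves": [
    [3,-30,0,0,0],
    [6,-60,0,0,0],
    [10,-90,0,0,0],
    [10,-118,0,0,0],
    [10,-118,0,0,0],
    [10,-118,0,0,0]
  ]
}}

```text
clock: 2.27
position: [0.5167, -0.1142, 0.3598]
orientation: [-3.048, 0.395, -0.011]
force: [-0.3, 0.8, -0.8]
gripper_width: 0.0001
finger_force: 0.0
```

```bash
python3 - <<'E'
from where import *;from fit import *
where((0,-115,240))
a={}
im,d,P=cloud("scene"); dd=dict(im=im,P=P); knobs("scene",dd,O,R)
cv2.imwrite("pics/s1.png",cv2.resize(im[120:300,200:440,::-1],(720,540)))
E
```

```text
t 2.2667 loc mm [   7.  -192.6  359.8] yaw err 6.8 F [-0.52  0.64 -0.79] 0.0001225636284881207
tool shift [  2.5 -69.5 124.8]
scene 27 [288. 193.] [ 0.002 -0.06   0.108] 29.3
scene 20 [282. 200.] [ 0.001 -0.117  0.002] 89.3
scene 30 [301. 216.] [0.002 0.059 0.114] -27.5
scene 28 [307. 246.] [0.001 0.122 0.007] -86.9
scene 22 [300. 250.] [ 0.001  0.068 -0.096] -144.5
```

View pics/s1.png

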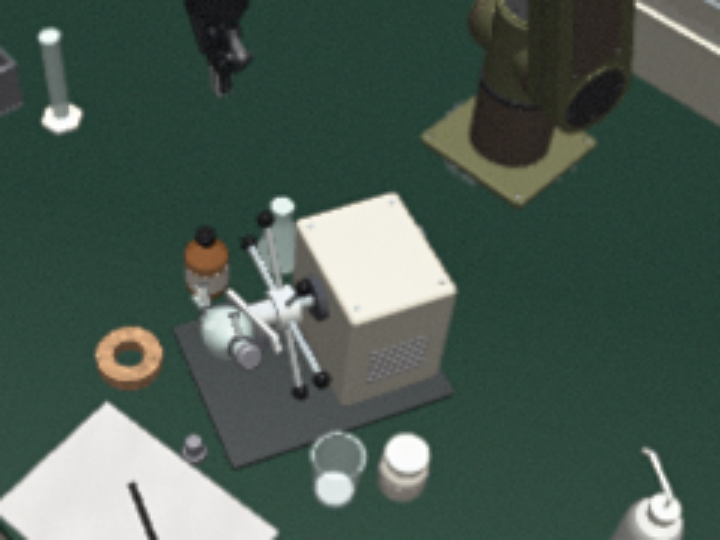

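The picture shows the arm stopped short at (225,90) and its yaw drifting, so I'll check the joints. The wheel hasn't moved: its upper knobs are at (265,218) and (248,242).

```bash
python3 -c "
from where import *
s=ctrl.sense();print(s['joint_pos'].round(3),s['joint_vel'].round(3))
print(Ro.from_rotvec(s['orientation']).as_matrix().round(3))"
```

```text
[-0.259  0.25   0.177  1.5    0.068  3.141] [-0.01  -0.005 -0.006 -0.002 -0.004  0.002]
[[ 0.967 -0.255  0.016]
 [-0.255 -0.965  0.067]
 [-0.002 -0.068 -0.998]]
```

Request:
{"api": "move_arm", "payload": {
  "moves": [
    [0,0,0,-7,0],
    [0,0,0,-14,0],
    [0,0,0,-21,0],
    [0,0,0,-28,0],
    [0,0,0,-35,0],
    [0,0,0,-42,0],
    [0,0,0,-49,0],
    [0,0,0,-56,0],
    [0,0,0,-63,0],
    [0,0,0,-70,0]
  ]
}}

```text
clock: 3.15
position: [0.5162, -0.1147, 0.3598]
orientation: [-2.734, -1.439, -0.069]
force: [0.4, -0.5, -0.0]
gripper_width: -0.0002
finger_force: 0.0
```

```bash
python3 -c "
from where import *;where((0,-115,240)); s=ctrl.sense();print(s['joint_pos'].round(3))
print(Ro.from_rotvec(s['orientation']).as_matrix().round(3))"
```

```text
t 3.15 loc mm [   6.7 -193.3  359.8] yaw err 77.1 F [ 0.52 -0.3  -0.01] -0.00021066685179621462
tool shift [ 67.  -21.  124.8]
[-0.26   0.249  0.177  1.5    0.068  1.913]
[[ 0.566  0.824  0.016]
 [ 0.822 -0.565  0.066]
 [ 0.064 -0.025 -0.998]]
```

Request:
{"api": "move_arm", "payload": {
  "moves": [
    [15,-5,25,-6,0],
    [30,-10,50,-13,0],
    [45,-15,75,-13,0],
    [60,-20,100,-13,0],
    [67,-21,125,-13,0],
    [67,-21,125,-13,0]
  ]
}}

```text
clock: 3.65
position: [0.5365, -0.0377, 0.235]
orientation: [-2.556, -1.733, -0.068]
force: [-0.7, 0.1, -0.8]
gripper_width: 0.0001
finger_force: 0.0
```

```bash
python3 -c "
from where import *;where((0,30,240)); s=ctrl.sense();print(s['joint_pos'].round(3))
print((R.T@Ro.from_rotvec(s['orientation']).as_matrix()).round(3))"
```

```text
t 3.65 loc mm [  -2.8 -114.3  235. ] yaw err 89.9 F [-0.64 -0.16 -0.84] 5.8262174731026054e-05
tool shift [144.3   2.5   4.5]
[-0.111  0.28  -0.102  1.189  0.068  1.839]
[[ 0.003  1.    -0.018]
 [ 0.998 -0.001  0.066]
 [ 0.066 -0.019 -0.998]]
```

Request:
{"api": "move_arm", "payload": {
  "moves": [
    [10,2,0,0,0],
    [18,2,0,0,0],
    [24,2,0,0,0],
    [30,2,0,0,0],
    [36,2,1,0,0],
    [42,2,1,0,0],
    [50,2,1,0,0],
    [58,2,2,0,0],
    [66,2,2,0,0],
    [74,2,2,0,0]
  ]
}}

```text
clock: 4.48
position: [0.5691, 0.0295, 0.2426]
orientation: [-2.562, -1.734, -0.078]
force: [-1.3, -2.1, 1.2]
gripper_width: 0.0002
finger_force: 1.1
```

```bash
python3 - <<'E'
from where import *;from fit import *
where((0,30,240))
im,d,P=cloud("scene"); knobs("scene",dict(im=im,P=P),O,R)
cv2.imwrite("pics/s2.png",cv2.resize(im[120:300,200:440,::-1],(720,540)))
E
```

```text
t 4.4833 loc mm [  2.7 -39.7 242.6] yaw err 89.8 F [-0.46 -2.39  1.24] 0.00017820711387855862
tool shift [69.4 -2.9  7.3]
scene 77 [291. 196.] [ 0.004 -0.028  0.126] 12.7
scene 4 [282. 196.] [ 0.008 -0.106  0.045] 67.0
scene 14 [285. 217.] [ 0.003 -0.087 -0.07 ] 128.9
scene 30 [305. 228.] [0.003 0.096 0.085] -48.7
scene 16 [296. 245.] [-0.001  0.027 -0.116] -166.8
scene 28 [305. 252.] [ 0.002  0.118 -0.035] -106.4
```

View pics/s2.png

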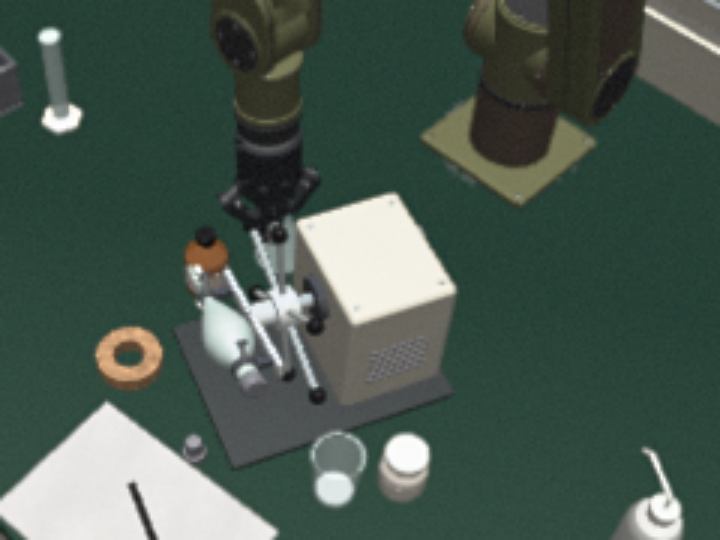

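The image shows the gripper behind the top knob (280,232). The wheel has turned by about 21° and the stem is rising. I'll continue the stroke.

Request:
{"api": "move_arm", "payload": {
  "moves": [
    [7,0,1,0,0],
    [14,-1,2,0,0],
    [21,-1,2,0,0],
    [28,-1,3,0,0],
    [35,-1,4,0,0],
    [42,-2,4,0,0],
    [49,-2,5,0,0],
    [56,-3,6,0,0],
    [63,-3,6,0,0],
    [70,-3,7,0,0]
  ]
}}

```text
clock: 5.37
position: [0.5918, 0.0956, 0.2402]
orientation: [-2.562, -1.734, -0.076]
force: [-1.0, -2.5, -0.5]
gripper_width: 0.0003
finger_force: 1.2
```

```bash
python3 - <<'E'
from where import *;from fit import *
where((0,-20,240))
im,d,P=cloud("scene"); knobs("scene",dict(im=im,P=P),O,R)
E
```

```text
t 5.3667 loc mm [ -0.4  30.1 240.2] yaw err 89.8 F [-0.01 -2.67 -0.48] 0.00028376662749581114
tool shift [-50.    0.6  -3.1]
scene 7 [286. 192.] [ 0.006 -0.066  0.107] 31.7
scene 92 [299. 211.] [0.004 0.041 0.121] -18.8
scene 8 [289. 229.] [ 0.    -0.044 -0.103] 156.8
scene 28 [307. 246.] [0.003 0.124 0.015] -83.1
scene 26 [300. 251.] [ 0.001  0.071 -0.096] -143.6
```

Request:
{"api": "move_arm", "payload": {
  "moves": [
    [-15,0,0,0,0],
    [-20,0,-35,0,0],
    [-20,0,-75,0,0],
    [-55,0,-80,0,0],
    [-90,0,-80,0,0],
    [-125,0,-80,0,0],
    [-142,0,-78,0,0],
    [-144,2,-40,0,0],
    [-144,2,-10,0,0],
    [-144,2,-8,0,0]
  ]
}}

```text
clock: 6.25
position: [0.5363, -0.0399, 0.2336]
orientation: [-2.558, -1.729, -0.068]
force: [-1.1, -0.1, -0.0]
gripper_width: 0.0
finger_force: 0.0
```

```bash
python3 - <<'E'
from where import *;from fit import *
where((0,30,240))
im,d,P=cloud("scene"); knobs("scene",dict(im=im,P=P),O,R)
im,d,P=cloud("top"); knobs("top",dict(im=im,P=P),O,R)
E
```

```text
t 6.25 loc mm [  -2.2 -116.4  233.6] yaw err 89.7 F [-1.02 -0.5  -0.05] 7.726798434948855e-06
tool shift [146.5   1.4   3.2]
scene 8 [285. 186.] [-0.005 -0.107  0.092] 49.4
scene 27 [288. 193.] [ 0.002 -0.061  0.108] 29.4
scene 20 [282. 200.] [ 0.002 -0.116  0.003] 88.5
scene 30 [301. 216.] [0.002 0.059 0.113] -27.5
scene 7 [289. 229.] [ 0.001 -0.046 -0.103] 156.0
scene 29 [307. 246.] [0.002 0.122 0.007] -86.5
scene 23 [300. 250.] [ 0.002  0.069 -0.096] -144.2
top 39 [216. 195.] [0.003 0.119 0.014] -83.4
top 52 [233. 202.] [-0.     0.055  0.083] -33.8
top 46 [271. 218.] [-0.002 -0.064  0.088] 35.9
```

The wheel has turned exactly 60°, so a second equal stroke plus about 3 mm should bring the stem upright.

Request:
{"api": "move_arm", "payload": {
  "moves": [
    [12,1,0,0,0],
    [20,1,0,0,0],
    [26,1,0,0,0],
    [32,1,1,0,0],
    [38,1,1,0,0],
    [46,1,2,0,0],
    [54,1,2,0,0],
    [62,1,3,0,0],
    [70,1,3,0,0],
    [78,1,4,0,0]
  ]
}}

```text
clock: 7.18
position: [0.5707, 0.0335, 0.2399]
orientation: [-2.562, -1.735, -0.078]
force: [-1.8, -2.4, 1.1]
gripper_width: -0.0002
finger_force: 1.2
```

```bash
python3 - <<'E'
from where import *
where((0,33,240))
E
```

```text
t 7.1833 loc mm [  2.8 -35.5 239.9] yaw err 89.8 F [-0.81 -2.88  1.07] -0.000220387655144722
tool shift [68.3 -3.   4.6]
```

Request:
{"api": "move_arm", "payload": {
  "moves": [
    [7,0,0,0,0],
    [14,-1,1,0,0],
    [21,-1,1,0,0],
    [28,-1,2,0,0],
    [35,-1,2,0,0],
    [42,-2,3,0,0],
    [49,-2,3,0,0],
    [56,-3,4,0,0],
    [63,-3,4,0,0],
    [68,-3,5,0,0]
  ]
}}

```text
clock: 8.02
position: [0.5927, 0.0978, 0.2395]
orientation: [-2.561, -1.734, -0.077]
force: [-1.4, -1.3, -1.1]
gripper_width: 0.0001
finger_force: 1.3
```

Request:
{"api": "move_arm", "payload": {
  "moves": [
    [0,0,0,0,0],
    [-15,0,0,0,0],
    [-20,0,-35,0,0],
    [-20,0,-75,0,0],
    [-55,0,-80,0,0],
    [-90,0,-80,0,0],
    [-125,0,-80,0,0],
    [-150,0,-80,0,0],
    [-150,0,-80,0,0]
  ]
}}

```text
clock: 8.77
position: [0.5339, -0.0513, 0.3097]
orientation: [-2.568, -1.728, -0.077]
force: [-0.0, 0.3, -0.3]
gripper_width: -0.0003
finger_force: 0.0
```

```bash
python3 - <<'E'
from where import *;from fit import *
where((0,35,240))
im,d,P=cloud("scene"); s=dict(im=im,P=P); knobs("scene",s,O,R)
i2,d2,P2=cloud("top"); t=dict(im=i2,P=P2); knobs("top",t,O,R)
for n,d in(("top",t),("scene",s)):
    L=(d["P"]-O)@R; L[...,2]-=.155
    w=(L[...,0]>.06)&(L[...,0]<.115)&(abs(L[...,1])<.05)&(L[...,2]>.085)&(L[...,2]<.15)
    q=L[w]; print(n,w.sum(),q.mean(0).round(4),q.max(0).round(3),"roll from stem",np.degrees(np.arctan2(-q[:,1].mean(),q[:,2].mean())).round(1))
cv2.imwrite("pics/s3.png",np.hstack([cv2.resize(im[150:300,220:370,::-1],(400,400)),cv2.resize(i2[150:300,170:320,::-1],(400,400))]))
E
```

```text
t 8.7667 loc mm [-1.000e-01 -1.279e+02  3.097e+02] yaw err 89.5 F [-0.15  0.25 -0.29] -0.00030863292149728
tool shift [157.9  -0.6  80.4]
scene 26 [288. 193.] [ 0.002 -0.058  0.11 ] 27.8
scene 21 [283. 200.] [ 0.001 -0.116  0.004] 88.3
scene 27 [301. 216.] [0.002 0.062 0.113] -28.6
scene 5 [289. 229.] [ 0.    -0.047 -0.103] 155.4
scene 28 [307. 247.] [0.001 0.122 0.005] -87.6
scene 23 [300. 250.] [ 0.002  0.068 -0.097] -145.0
top 39 [216. 195.] [0.003 0.119 0.011] -84.8
top 51 [233. 202.] [-0.001  0.057  0.073] -37.8
top 48 [271. 217.] [-0.002 -0.063  0.102] 31.7
top 53 [0.0835 0.0021 0.0963] [0.09  0.027 0.128] roll from stem -1.3
scene 45 [0.0842 0.0023 0.0996] [0.09  0.029 0.126] roll from stem -1.3
```

View pics/s3.png

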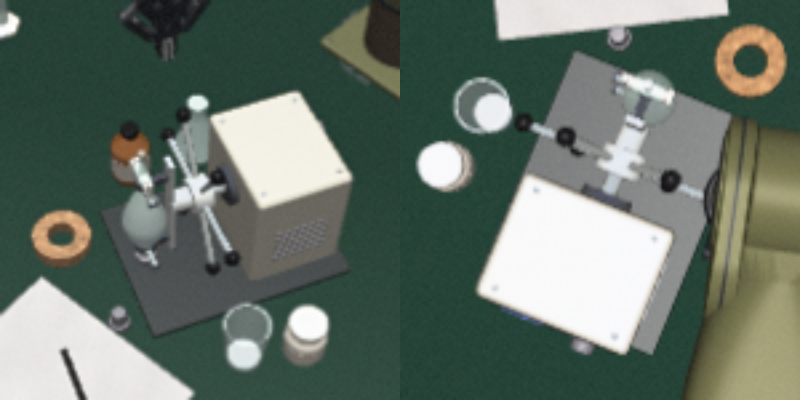

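The stem and white stopcock now stand upright above the bulb, at (140,165) in the left crop. Roll is about 0 to 1°, the arm is clear, and the bystanders are unmoved. I'll hand in.

```bash
python3 -c "
from cell import ctrl; print(ctrl.hand_in())"
```

```text
the job is handed in; nothing more can be done
None
```

The funnel's stem now points straight up, about 1° off vertical by the cameras, after two light pushes on the spokes; the arm is clear, the last pictures show nothing else on the bench moved, and the job is handed in (no verdict returned).

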